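# Tip the microscope battery pack down into its charging dock

### The arm

A 6-joint arm with a two-finger parallel gripper is mounted at the origin on the work surface. World frame = base frame: x ahead of the robot, y to its left, z up, the work surface at z = 0. Lengths are in mm, angles in rad, forces in N, time in s.
With the tool pointing down it reaches from about 300 to 950 mm from the base axis. Payload 3.1 kg.
Tool frame: the origin (TCP) lies where the fingers leave the gripper's body, on its centre line; the fingertips stand 73 mm ahead of it and the grasp point (between the pads) lies 54 mm ahead of it (manip.tip_extent is the distance from the TCP to the fingertips, in mm); z points along the fingers, y is the line along which they close (so a half turn about z gives the same grasp; the last joint's range is limited). The gripper opens to 85 mm and grips with 20 to 120 N. Pads are 22 mm wide; open, the fingers measure 114 mm over their backs; the gripper's body (76 mm by 85 mm) begins 54 mm behind the grasp point. The pads swing forward as they close: fully open they stand 13 mm farther back than shut.
Start: joints at [1.164, 0.308, 1.634, -0, 1.2, -0.07], TCP at [206.569, 589.883, 303.872] pointing down, gripper open.
Joint ranges: [-3.06, 3.06], [-0.79, 1.96], [0.05, 2.63], [-1.19, 4.34], [0.05, 2.64], [-2.94, 2.94]. Speed limits (rad/s): [2.79, 2.79, 3.14, 3.14, 3.14, 3.14].

### API

Orientations are given as a unit quaternion [x, y, z, w].
In Python, from bench import sensors, cams, ticket, manip gives the robot as it stands.
- The arm moves only by the shell command python3 -m jog 'ROWS' [FORCE]. ROWS is JSON, a list of rows, each an object of numbers: "grip": the opening in per cent of the stroke, from 0 (shut) to 100 (fully open); "tx", "ty", "tz": the shift along the tool's x, y, z in cm; "turn": the turn about the tool's z in degrees. A call has 1 to 20 rows; each row shifts and turns the commanded pose from where the row before left it, along the tool's axes as they then stand; what a row does not reach is not made up. A row lasts 1/12 s, in which the tool goes at most 41.7 mm and 7.16 degrees, less where a joint would pass 70% of its speed; a pose out of reach is approached as far as the arm can. A call with a gripper value outside its range is refused whole. The fingers move at their own pace and stop on an object; FORCE is the grip in N (left out, the last holds). Time passes only in rows, so rows that do not move let the fingers close. It gives the time, the measured TCP pose, the force, the opening and the grip force at its end, in the units of the state.
- sensors.observe(): the state, without advancing time (a new reading comes with each control period).
- cams.camera(name): name is "side" or "top"; returns a dict with "color" (384x512x3 uint8, red, green, blue), "intrinsics" (3x3 intrinsics, pixels), "cam_to_world" (4x4, takes a point from camera to world coordinates). Camera axes: x right, y down, z forward; pixel columns grow to the right and rows downward; lengths in mm; the calibration is good to about 2 mm. A picture is of the moment at which its call begins. There is no depth.
- ticket.hand_in(): hands the job in; it is judged then, once.
The state is a dict: "t": time; "q": joint angles; "dq": joint speeds; "effort": joint torques, N m; "position": TCP position; "tcp_rot": TCP orientation; "wrist_force": force on the tool from outside, world axes, zero at the start; "moment": the same for the moment, N m; "grip_width": finger opening in mm; "grip_force": force on a finger pad.
Only numpy, scipy, OpenCV 4.12 (cv2) and the standard library are available. Lean on these libraries where they do the work, as an engineer would, in place of code of your own. Each camera call takes 0.05 s, during which the arm holds its last target. There are 200 camera calls.

### The job

Put the blue microscope battery pack on charge. It stands on end on the dock's low front apron: slide it along the lane, still upright, until it is squarely against the low step, then push high on it so that it tips forward over the step and lies on the rubber deck with its brass-terminal end towards the sprung contacts, and push it along the deck until it is fully home against the backstop. Push gently (never more than 20 N) without picking the pack up, and leave everything else on the bench alone.

Things in the scene. Friction and masses are not known exactly. Their poses are not given: they have to be found in the camera images.
- pack: Blue battery pack, 88 (own x) x 104 (y) x 130 (z) mm, 0.35 to 0.65 kg; slides under 2 to 8 N (up to 11 N if it rubs on a rail). Origin at its centre. It starts standing on the apron, 30 to 60 mm short of the step: z up, x along the dock's x; white panel on its -x face, black band near its foot, brass terminals on its top end (+z). Once tipped over the step its z points along the dock's x, panel up.
- dock: Charging dock fixed to the bench. Origin at table level, mid-lane, below the front face of the step; x runs along the lane (roughly to the robot's left) to the contacts, z up. Grey apron, top 6 mm above the table, x = -170 to 0 mm; then a 12 mm step up to the black rubber deck, top 18 mm above the table. White side rails 112 mm apart inside, tops 34 mm above the table, x = -170 to +160 mm.
- dock_step (a point): Middle of the step's upper edge (x = 0, y = 0, 18 mm above the table in the dock's frame; same axes as the dock); a yellow stripe marks the edge. The pack tips about this edge; its rear face rises as it turns, so a pusher that grips the face should rise with it.
- dock_stop (a point): Middle of the range of the grey backstop at the deck's far end (dock x = 155 mm, 60 mm above the table). The block, 108 wide, top 100 mm above the table, is adjustable: its face stands firm anywhere within 12 mm before or behind this point, not reported; it must be felt.
- contacts (a joint): Two brass sprung pins, 62 mm above the table, standing 6 mm out of the backstop's face: how far they are pressed in, m: 0 = free, 0.006 = flush with the face (pack fully home). They push back with only about 1 N, and the pack's friction holds them in; home is felt as a sudden rise in resistance, when the pack meets the solid face.
- slide_box: Red slide box 83 x 100 x 34 mm beside the dock, on the side away from the robot; bystander. Origin at its underside.
- petri_dish: Petri dish, 90 mm across, 15 mm high, beside the dock, on the robot's side; bystander. Origin at its underside.
- oil_bottle: Amber bottle, 36 mm across, 75 mm tall; bystander. Origin at its underside.
- stain_jar: Glass jar with white cap, 60 mm across, 90 mm tall; bystander. Origin at its underside.
- beaker: Glass beaker, 70 mm across, 90 mm tall; bystander. Origin at its underside.
- objective: Brass microscope objective standing upright, 32 mm across, 45 mm tall; bystander. Origin at its underside.
Not all that is in view belongs to the job. Of the things like the pack, leave any that is green; of the rest the larger one is meant.

How it is judged:
By the outcome, as a careful person would: the job done as asked, in the order asked, and still so for the second after the job is handed in, with the robot touching nothing.
It also fails if it takes over 64 s, if anything falls off the work surface, if the arm or the gripper's body presses on something with over 40 N, if the wrist force passes 120 N, or if a joint passes its speed limit or range.

## Working session

There is one attempt and no reset: what is moved stays moved. The work goes in short steps, Python scripts to look and compute and a shell command to move; the robot and the scene stay as the last step left them, time stands still between calls to the robot, and variables do not carry over. Pictures are saved under pics/ and viewed, at most 10 in all, crops included, and the job is handed in when it is done.

```bash
ls; mkdir -p pics; python3 - <<'E'
from bench import sensors,cams
import cv2,numpy as np
for n in("top","side"):
    c=cams.camera(n); cv2.imwrite(f"pics/{n}0.png",c["color"][:,:,::-1]); np.savez(f"{n}0.npz",**c)
    print(n,np.round(c["intrinsics"],1).tolist(),np.round(c["cam_to_world"],3).tolist())
s=sensors.observe();print(s)
E
```

```text
pics
top [[402.1, 0.0, 256.1], [0.0, 402.1, 186.4], [0.0, 0.0, 1.0]] [[0.011, -0.999, 0.053, 520.323], [-1.0, -0.01, 0.017, -4.701], [-0.017, -0.053, -0.998, 1150.059], [0.0, 0.0, 0.0, 1.0]]
side [[346.6, 0.0, 257.7], [0.0, 346.6, 193.7], [0.0, 0.0, 1.0]] [[0.817, -0.289, 0.499, 4.866], [-0.577, -0.4, 0.713, -824.365], [-0.007, -0.87, -0.493, 660.258], [0.0, 0.0, 0.0, 1.0]]
{'t': 0.1, 'q': array([ 1.16427289e+00,  3.08916561e-01,  1.63501571e+00, -4.50982535e-06,
        1.19973194e+00, -6.97108983e-02]), 'dq': array([-0.00012925, -0.00181383, -0.00360445, -0.00208321, -0.00019765,
        0.00161636]), 'effort': array([-1.09612844e-03, -4.16416419e+01, -2.77642876e+01, -1.15926305e-04,
        4.13186746e-03, -9.14626156e-06]), 'position': array([206.35309938, 589.33640205, 302.78337262]), 'tcp_rot': array([ 1.67610480e-01,  9.85852755e-01, -1.00705057e-03, -2.42271768e-04]), 'wrist_force': array([-0.79507072, -0.13976365, -0.43494435]), 'moment': array([ 0.01693816, -0.03632891, -0.0493016 ]), 'grip_force': 0.0, 'grip_width': 85.56747917176268}
```

View pics/top0.png

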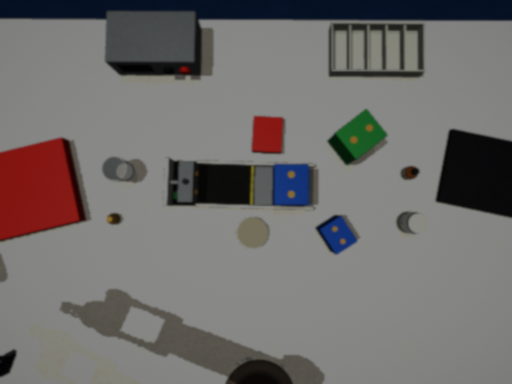

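View pics/side0.png

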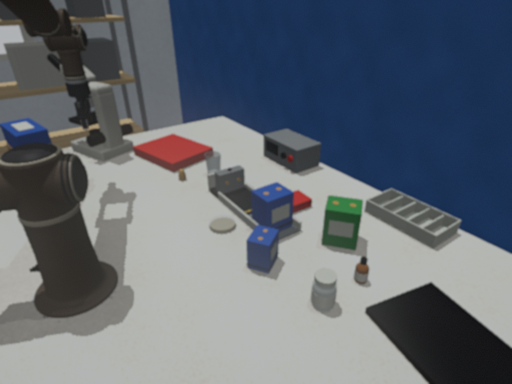

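The top view shows the target pack on the dock near pixel (292,185), its terminals up, with the yellow step stripe at column 252 and the backstop near column 190. The smaller blue pack (338,234) and the green one (358,136) are decoys near the approach side.

```bash
cat > h.py <<'E'
import numpy as np,cv2
def onplane(c,uv,z):
    K,T=c["intrinsics"],c["cam_to_world"]; uv=np.atleast_2d(uv).astype(float)
    d=np.c_[uv,np.ones(len(uv))]@np.linalg.inv(K).T@T[:3,:3].T; o=T[:3,3]
    return o+d*((z-o[2])/d[:,2])[:,None]
def blobs(c,lo,hi,amin=20):
    h=cv2.cvtColor(c["color"],cv2.COLOR_RGB2HSV); m=cv2.inRange(h,lo,hi)
    cs,_=cv2.findContours(m,cv2.RETR_EXTERNAL,cv2.CHAIN_APPROX_NONE)
    return [k for k in cs if cv2.contourArea(k)>=amin]
E
python3 - <<'E'
from h import *
c=dict(np.load("top0.npz"))
np.set_printoptions(precision=1,suppress=True)
for n,lo,hi,z in(("blue",(105,120,60),(130,255,255),136),("yellow",(20,110,60),(35,255,255),18),("green",(45,100,40),(80,255,255),100),("red",(0,150,80),(8,255,255),34),("term",(8,60,120),(25,255,255),136)):
    for k in blobs(c,lo,hi,8):
        r=cv2.minAreaRect(k)
        if r[0][1]<30:continue
        P=onplane(c,cv2.boxPoints(r),z)
        print(n,np.array(r[0]),np.array(r[1]),r[2],"ctr",onplane(c,r[0],z)[0],"corners",P[:,:2].tolist() if n!="term" else "")
big=cv2.resize(c["color"][140:260,150:370,::-1],(792,432),interpolation=cv2.INTER_CUBIC);cv2.imwrite("pics/topcrop.png",cv2.convertScaleAbs(big,alpha=1.6))
s=dict(np.load("side0.npz"));big=cv2.resize(s["color"][140:290,180:380,::-1],(800,600),interpolation=cv2.INTER_CUBIC);cv2.imwrite("pics/sidecrop.png",big)
E
```

```text
blue [337.7 234.5] [30.7 25.9] 57.094757080078125 ctr [ 455.9 -192.8  136. ] corners [[469.87159235365004, -144.8304344068558], [505.64306567792323, -199.07259572193604], [441.9578863125131, -240.55870528052284], [406.3922059025935, -186.49651270551198]]
blue [290.5 185. ] [40. 35.] 90.0 ctr [578.6 -74.1 136. ] corners [[628.8903430217099, -29.525764201466735], [629.7345287433803, -117.93755972252066], [528.7353717562086, -118.38771363494888], [527.7504943909446, -30.443849109993906]]
yellow [109.5 218.5] [4.9 4.9] 26.56505012512207 ctr [485.4 427.8  18. ] corners [[482.1447951665408, 437.06111792504186], [494.6129694186089, 431.1925359465548], [488.5603158349184, 418.4947087025375], [476.101030349586, 424.36677515768173]]
yellow [290.5 194. ] [4. 3.] 90.0 ctr [560.1 -82.4  18. ] corners [[565.6588429201897, -78.10097269386816], [565.7487406061138, -86.53067147489718], [554.493297143594, -86.60459128153634], [554.4020597408555, -78.17935934366255]]
yellow [290.5 174. ] [3. 4.] 0.0 ctr [616.5 -82.   18. ] corners [[610.805345874718, -77.78659485961843], [622.1219091607928, -77.7077919
[... 1595 characters left out ...]
9957807, 26.39231351812005], [776.6904372693664, 22.685089589855945], [773.2508091567084, -57.3258956185399], [675.4919774835453, -53.26056560313165]]
red [183.5  69. ] [4. 7.] 90.0 ctr [910.5 223.8  34. ] corners [[916.1629119980369, 233.87440513651225], [916.2709346107612, 213.97887089136503], [904.7488107165794, 213.74279461054394], [904.6374617376503, 233.6275127741828]]
term [108.5 219. ] [4. 3.] 90.0 ctr [487.7 385.2 136. ] corners 
term [291. 194.] [4. 4.] 90.0 ctr [555.9 -75.5 136. ] corners 
term [291. 174.] [4. 4.] 90.0 ctr [606.5 -75.2 136. ] corners 
term [353. 139.] [4. 4.] 0.0 ctr [ 696.9 -231.3  136. ] corners 
term [369.  127.5] [3. 4.] 90.0 ctr [ 726.6 -271.8  136. ] corners
```

View pics/topcrop.png

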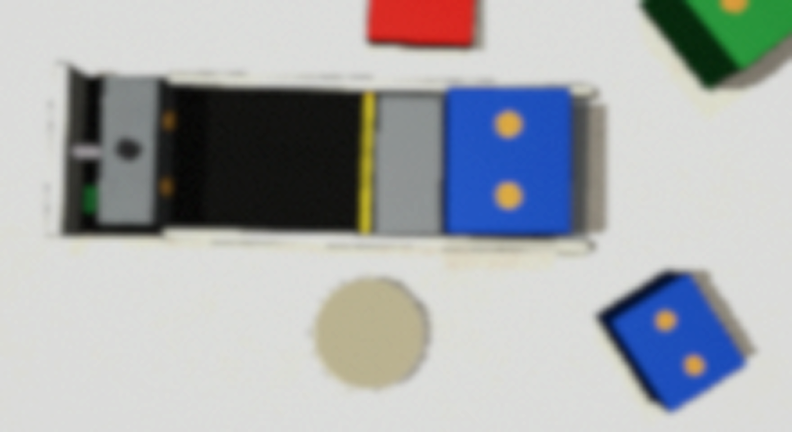

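```bash
python3 -m jog '[{"turn":-6.4,"grip":100},{"turn":-6.4},{"turn":-6.5},{"ty":-3.6,"tx":-1.7},{"ty":-3.6,"tx":-1.7},{"ty":-3.6,"tx":-1.7},{"ty":-3.6,"tx":-1.7},{"ty":-3.6,"tx":-1.7},{"ty":-3.6,"tx":-1.7},{"ty":-3.6,"tx":-1.7},{"ty":-3.6,"tx":-1.7},{"ty":-3.6,"tx":-1.7},{"ty":-3.6,"tx":-1.7},{"ty":-3.6,"tx":-1.7},{"ty":-3.6,"tx":-1.7},{"ty":-3.6,"tx":-1.7},{"ty":-3.6,"tx":-1.7},{"ty":-3.6,"tx":-1.7},{"ty":-3.6,"tx":-1.7},{"tx":0}]'
python3 - <<'E'
from h import *
from bench import sensors
c=dict(np.load("top0.npz"))
a=onplane(c,[(170.8,160.8),(313.9,165),(170.8,205.3),(313.9,208)],34);print(np.round(a,1))
print(sensors.observe()["tcp_rot"],sensors.observe()["q"])
E
```

```text
[[ 648.9  254.    34. ]
 [ 640.9 -145.7   34. ]
 [ 524.5  251.2   34. ]
 [ 521.5 -146.1   34. ]]
[ 1.67610480e-01  9.85852755e-01 -1.00705057e-03 -2.42271768e-04] [ 1.16427289e+00  3.08916561e-01  1.63501571e+00 -4.50982535e-06
  1.19973194e+00 -6.97108983e-02]invalid input
```

```bash
python3 -m jog '[{"grip":100,"tx":0,"ty":0,"tz":0,"turn":-6.4},{"grip":100,"tx":0,"ty":0,"tz":0,"turn":-6.4}]'; echo; python3 -m jog '[{"turn":-6.5}]'; python3 -m jog --help | head -20
```

```text
t: 0.27
position: [206.4, 589.5, 303.1]
tcp_rot: [0.054, 0.999, -0.001, -0.0]
wrist_force: [0.6, -0.1, 0.2]
grip_width: 85.4
grip_force: 0.0
invalid input
invalid input: not JSON, or not a number
```

```bash
python3 -m jog '[{"grip":100,"tx":0,"ty":0,"tz":0,"turn":-5.6},{"grip":100,"tx":-1.7,"ty":-3.6,"tz":0,"turn":0},{"grip":100,"tx":-1.7,"ty":-3.6,"tz":0,"turn":0},{"grip":100,"tx":-1.7,"ty":-3.6,"tz":0,"turn":0},{"grip":100,"tx":-1.7,"ty":-3.6,"tz":0,"turn":0},{"grip":100,"tx":-1.7,"ty":-3.6,"tz":0,"turn":0},{"grip":100,"tx":-1.7,"ty":-3.6,"tz":0,"turn":0},{"grip":100,"tx":-1.7,"ty":-3.6,"tz":0,"turn":0},{"grip":100,"tx":-1.7,"ty":-3.6,"tz":0,"turn":0},{"grip":100,"tx":-1.7,"ty":-3.6,"tz":0,"turn":0},{"grip":100,"tx":-1.7,"ty":-3.6,"tz":0,"turn":0},{"grip":100,"tx":-1.7,"ty":-3.6,"tz":0,"turn":0},{"grip":100,"tx":-1.7,"ty":-3.6,"tz":0,"turn":0},{"grip":100,"tx":-1.7,"ty":-3.6,"tz":0,"turn":0},{"grip":100,"tx":-1.7,"ty":-3.6,"tz":0,"turn":0},{"grip":100,"tx":-1.7,"ty":-3.6,"tz":0,"turn":0},{"grip":100,"tx":-1.7,"ty":-3.6,"tz":0,"turn":0},{"grip":100,"tx":0,"ty":0,"tz":0,"turn":0}]'
```

```text
t: 1.77
position: [472.0, 4.0, 304.2]
tcp_rot: [0.011, 1.0, -0.002, 0.001]
wrist_force: [0.5, 0.8, -0.0]
grip_width: 85.4
grip_force: 0.0
```

```bash
python3 -m jog '[{"grip":100,"tx":-1.86,"ty":-3.45,"tz":0,"turn":-0.5},{"grip":100,"tx":-1.86,"ty":-3.45,"tz":0,"turn":0},{"grip":100,"tx":-1.86,"ty":-3.45,"tz":0,"turn":0},{"grip":100,"tx":-1.86,"ty":-3.45,"tz":0,"turn":0},{"grip":100,"tx":-1.86,"ty":-3.45,"tz":0,"turn":0},{"grip":100,"tx":-1.86,"ty":-3.45,"tz":0,"turn":0},{"grip":100,"tx":0,"ty":0,"tz":3.8,"turn":0},{"grip":100,"tx":0,"ty":0,"tz":3.8,"turn":0},{"grip":100,"tx":0,"ty":0,"tz":3.8,"turn":0},{"grip":100,"tx":0,"ty":0,"tz":3.8,"turn":0},{"grip":100,"tx":0,"ty":0,"tz":0,"turn":0},{"grip":100,"tx":0,"ty":0,"tz":0,"turn":0}]'
python3 - <<'E'
from h import *
from bench import cams
out=[]
for n,(a,b,w) in {"top":((110,240,160),)*1 and (110,240,160),"side":(120,180,160)}.items():
    c=cams.camera(n); np.savez(f"{n}1.npz",**c); out.append(cv2.resize(c["color"][a:a+160,b:b+140,::-1],(396,452),interpolation=cv2.INTER_CUBIC))
cv2.imwrite("pics/both1.png",cv2.convertScaleAbs(np.hstack(out),alpha=1.4))
E
```

```text
t: 2.77
position: [577.1, -196.9, 148.9]
tcp_rot: [0.003, 1.0, 0.002, -0.004]
wrist_force: [1.0, -0.6, 0.2]
grip_width: 85.4
grip_force: 0.0
```

View pics/both1.png

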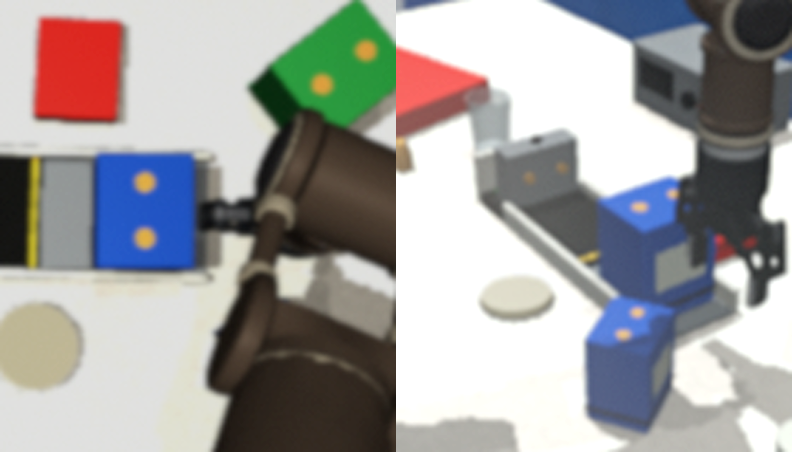

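The gripper is open behind the pack, with its widest point at the knuckles rather than the fingertips. I'll rectify the side view onto the finger plane to read the actual profile.

```bash
python3 - <<'E'
from h import *
c=dict(np.load("side1.npz"));K,T=c["intrinsics"],c["cam_to_world"];Ti=np.linalg.inv(T)
X=577; S=3.0 # px/mm
y0,y1,z0,z1=-290,-90,40,220
pts=np.array([[X,y0,z1],[X,y1,z1],[X,y1,z0],[X,y0,z0]],float)
p=(Ti@np.c_[pts,np.ones(4)].T)[:3];p=K@p;uv=(p[:2]/p[2]).T.astype(np.float32)
W,H=int((y1-y0)*S),int((z1-z0)*S)
M=cv2.getPerspectiveTransform(uv,np.float32([[0,0],[W,0],[W,H],[0,H]]))
im=cv2.convertScaleAbs(cv2.warpPerspective(c["color"][:,:,::-1],M,(W,H),flags=cv2.INTER_CUBIC),alpha=1.6)
for y in range(y0,y1,20):
    cv2.line(im,(int((y-y0)*S),0),(int((y-y0)*S),H),(0,255,255) if (y+190)%100==0 else (90,160,90),1); cv2.putText(im,str(y),(int((y-y0)*S),10),0,.35,(0,0,255))
for z in range(z0,z1,20):
    cv2.line(im,(0,int((z1-z)*S)),(W,int((z1-z)*S)),(90,160,90),1); cv2.putText(im,str(z),(0,int((z1-z)*S)),0,.35,(0,0,255))
cv2.imwrite("pics/rect.png",im)
E
```

```text
(no output)
```

View pics/rect.png

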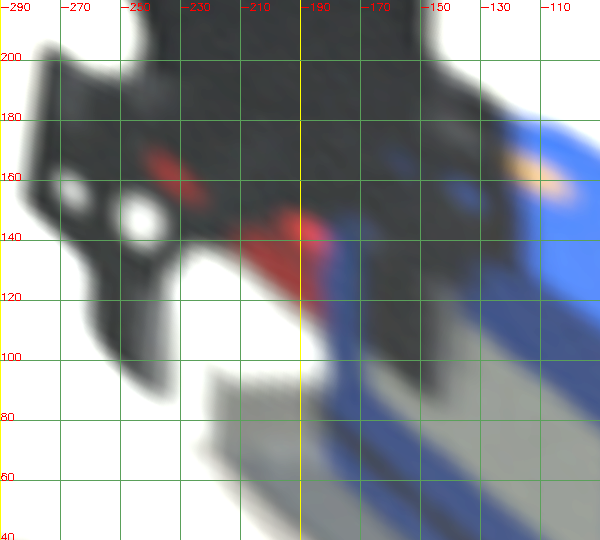

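Knuckles spread about ±80 mm above TCP level, so the best low push is with the fingers shut, tool x along the lane, and the body just above the pack top: tips at about z = 66. Friction on the rear face also resists tipping.

```bash
python3 -m jog '[{"grip":0,"tx":0,"ty":0,"tz":-2.5,"turn":0},{"grip":0,"tx":0,"ty":0,"tz":-2.5,"turn":0},{"grip":0,"tx":0,"ty":0,"tz":0,"turn":6.95},{"grip":0,"tx":0,"ty":0,"tz":0,"turn":6.95},{"grip":0,"tx":0,"ty":0,"tz":0,"turn":6.95},{"grip":0,"tx":0,"ty":0,"tz":0,"turn":6.95},{"grip":0,"tx":0,"ty":0,"tz":0,"turn":6.95},{"grip":0,"tx":0,"ty":0,"tz":0,"turn":6.95},{"grip":0,"tx":0,"ty":0,"tz":0,"turn":6.95},{"grip":0,"tx":0,"ty":0,"tz":0,"turn":6.95},{"grip":0,"tx":0,"ty":0,"tz":0,"turn":6.95},{"grip":0,"tx":0,"ty":0,"tz":0,"turn":6.95},{"grip":0,"tx":0,"ty":0,"tz":0,"turn":6.95},{"grip":0,"tx":0,"ty":0,"tz":0,"turn":6.95},{"grip":0,"tx":0,"ty":0,"tz":0,"turn":6.95},{"grip":0,"tx":0,"ty":0,"tz":0,"turn":0},{"grip":0,"tx":0,"ty":0,"tz":0,"turn":0},{"grip":0,"tx":0,"ty":0,"tz":0,"turn":0}]' 40; python3 -c "
from bench import sensors
import numpy as np
from scipy.spatial.transform import Rotation as R
s=sensors.observe();print(np.round(R.from_quat(s['tcp_rot']).as_matrix(),4),s['q'])"
```

```text
t: 4.37
position: [580.5, -198.5, 204.3]
tcp_rot: [0.711, 0.703, 0.001, 0.002]
wrist_force: [0.8, -0.5, 1.3]
grip_width: -0.1
grip_force: 0.0
[[ 0.0103  0.9999  0.0038]
 [ 0.9999 -0.0103 -0.0016]
 [-0.0016  0.0038 -1.    ]] [-4.00514759e-01  3.92480781e-01  1.73820923e+00  9.47228541e-06
  1.00679075e+00 -3.90244142e-01]
```

```bash
python3 -m jog '[{"grip":0,"tx":2.8,"ty":0,"tz":0,"turn":0},{"grip":0,"tx":2.8,"ty":0,"tz":0,"turn":0},{"grip":0,"tx":0,"ty":0,"tz":2.8,"turn":0},{"grip":0,"tx":0,"ty":0,"tz":2.8,"turn":0},{"grip":0,"tx":0,"ty":0,"tz":0,"turn":0},{"grip":0,"tx":0,"ty":0,"tz":0,"turn":0}]'
python3 - <<'E'
from h import *
from bench import cams
out=[]
for n,a,b in(("top",110,230),("side",120,180)):
    c=cams.camera(n); np.savez(f"{n}2.npz",**c); out.append(cv2.resize(c["color"][a:a+160,b:b+140,::-1],(396,452),interpolation=cv2.INTER_CUBIC))
cv2.imwrite("pics/both2.png",cv2.convertScaleAbs(np.hstack(out),alpha=1.4))
E
```

```text
t: 4.87
position: [578.9, -141.7, 144.8]
tcp_rot: [0.711, 0.703, -0.001, -0.002]
wrist_force: [-0.7, 1.0, -0.3]
grip_width: 0.1
grip_force: 0.0
```

View pics/both2.png

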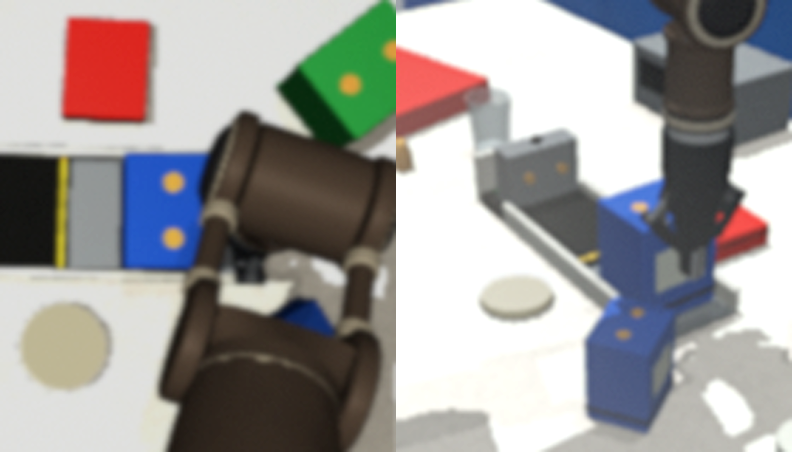

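```bash
python3 -m jog '[{"grip":0,"tx":0.2,"ty":0,"tz":0.3,"turn":0},{"grip":0,"tx":0.2,"ty":0,"tz":0,"turn":0},{"grip":0,"tx":0.2,"ty":0,"tz":0,"turn":0},{"grip":0,"tx":0.2,"ty":0,"tz":0,"turn":0},{"grip":0,"tx":0.2,"ty":0,"tz":0,"turn":0},{"grip":0,"tx":0.2,"ty":0,"tz":0,"turn":0},{"grip":0,"tx":0.2,"ty":0,"tz":0,"turn":0},{"grip":0,"tx":0.2,"ty":0,"tz":0,"turn":0}]'; python3 -m jog '[{"grip":0,"tx":0.15,"ty":0,"tz":0,"turn":0},{"grip":0,"tx":0.15,"ty":0,"tz":0,"turn":0},{"grip":0,"tx":0.15,"ty":0,"tz":0,"turn":0},{"grip":0,"tx":0.15,"ty":0,"tz":0,"turn":0}]';  python3 -m jog '[{"grip":0,"tx":0.15,"ty":0,"tz":0,"turn":0},{"grip":0,"tx":0.15,"ty":0,"tz":0,"turn":0},{"grip":0,"tx":0.15,"ty":0,"tz":0,"turn":0},{"grip":0,"tx":0.15,"ty":0,"tz":0,"turn":0},{"grip":0,"tx":0,"ty":0,"tz":0,"turn":0}]'
cat > look.py <<'E'
from h import *
from bench import cams
c=cams.camera("top"); np.savez("topL.npz",**c)
for k in blobs(c,(105,120,60),(130,255,255),60):
    u=k[:,0,0];v=k[:,0,1]
    if v.mean()<215 and v.mean()>150:
        lf=[u[abs(v-r)<1.5].min()-.5 for r in(172,180,190,198) if (abs(v-r)<1.5).any()]
        print("front edge y@z136:",[round(onplane(c,(x,185),136)[0][1],1) for x in lf])
m=cv2.inRange(cv2.cvtColor(c["color"],cv2.COLOR_RGB2HSV),(8,60,120),(25,255,255))
n,l,st,ce=cv2.connectedComponentsWithStats(m)
for i in range(1,n):
    if st[i,4]>=8 and 230<ce[i,0]<310 and 160<ce[i,1]<210: print("term",np.round(onplane(c,ce[i],136)[0][:2],1),st[i,4])
E
python3 look.py
```

```text
t: 5.63
position: [580.4, -126.1, 143.1]
tcp_rot: [0.712, 0.702, 0.0, 0.0]
wrist_force: [-0.6, -1.8, 0.6]
grip_width: 0.1
grip_force: 0.0
t: 5.97
position: [580.5, -120.4, 142.9]
tcp_rot: [0.712, 0.703, -0.0, 0.0]
wrist_force: [0.6, -2.7, 2.4]
grip_width: -0.2
grip_force: 1.5
t: 6.38
position: [580.4, -113.8, 142.7]
tcp_rot: [0.712, 0.703, 0.0, -0.0]
wrist_force: [0.4, -3.2, 0.2]
grip_width: 0.2
grip_force: 1.1
front edge y@z136: [np.float64(-8.5), np.float64(-8.5), np.float64(-8.5), np.float64(-8.5)]
term [607.3 -51.8] 29
term [556.9 -51.6] 32
```

```bash
python3 -m jog '[{"grip":0,"tx":-0.5,"ty":0,"tz":0,"turn":0},{"grip":0,"tx":-0.5,"ty":0,"tz":0,"turn":0},{"grip":0,"tx":-0.5,"ty":0,"tz":0,"turn":0},{"grip":0,"tx":0,"ty":0,"tz":0,"turn":0},{"grip":0,"tx":0,"ty":0,"tz":0,"turn":0}]';python3 look.py
```

```text
t: 6.85
position: [580.1, -129.4, 142.7]
tcp_rot: [0.712, 0.702, 0.0, -0.0]
wrist_force: [0.2, -0.2, 0.6]
grip_width: 0.0
grip_force: 0.0
front edge y@z136: [np.float64(-21.2), np.float64(-21.2), np.float64(-18.6), np.float64(-18.6)]
term [607.  -64.6] 31
term [556.8 -64.5] 30
```

The first push showed the pack leaning: when I backed off, the terminals returned about 13 mm, so the net slide was 10.7 mm. I'll lower the tool so the overhanging gripper body nearly touches the pack top. That caps any lean at about 2° and lowers the push point.

```bash
python3 -m jog '[{"grip":0,"tx":0,"ty":0,"tz":0.2,"turn":0},{"grip":0,"tx":0,"ty":0,"tz":0.2,"turn":0},{"grip":0,"tx":0,"ty":0,"tz":0,"turn":0},{"grip":0,"tx":0,"ty":0,"tz":0,"turn":0}]'; python3 -m jog '[{"grip":0,"tx":0.15,"ty":0,"tz":0,"turn":0},{"grip":0,"tx":0.15,"ty":0,"tz":0,"turn":0},{"grip":0,"tx":0.15,"ty":0,"tz":0,"turn":0},{"grip":0,"tx":0.15,"ty":0,"tz":0,"turn":0},{"grip":0,"tx":0.15,"ty":0,"tz":0,"turn":0},{"grip":0,"tx":0.15,"ty":0,"tz":0,"turn":0},{"grip":0,"tx":0.15,"ty":0,"tz":0,"turn":0},{"grip":0,"tx":0.15,"ty":0,"tz":0,"turn":0}]';python3 -m jog '[{"grip":0,"tx":0.15,"ty":0,"tz":0,"turn":0},{"grip":0,"tx":0.15,"ty":0,"tz":0,"turn":0},{"grip":0,"tx":0.15,"ty":0,"tz":0,"turn":0},{"grip":0,"tx":0.15,"ty":0,"tz":0,"turn":0}]';python3 look.py
```

```text
t: 7.23
position: [580.0, -129.0, 138.5]
tcp_rot: [0.712, 0.703, -0.0, -0.0]
wrist_force: [0.3, 1.1, -0.7]
grip_width: 0.0
grip_force: 0.0
t: 7.9
position: [580.5, -117.2, 139.0]
tcp_rot: [0.712, 0.702, 0.0, 0.0]
wrist_force: [0.4, -2.0, 1.2]
grip_width: 0.3
grip_force: 0.0
t: 8.23
position: [580.7, -111.5, 139.1]
tcp_rot: [0.712, 0.703, -0.0, 0.0]
wrist_force: [-0.3, -3.5, 0.9]
grip_width: -0.2
grip_force: 1.4
front edge y@z136: [np.float64(-6.0), np.float64(-6.0), np.float64(-6.0), np.float64(-6.0)]
term [607.3 -49.2] 29
term [556.9 -49.1] 32
```

```bash
python3 -m jog '[{"grip":0,"tx":0.15,"ty":0,"tz":0.05,"turn":0},{"grip":0,"tx":0.15,"ty":0,"tz":0.05,"turn":0},{"grip":0,"tx":0.15,"ty":0,"tz":0.05,"turn":0},{"grip":0,"tx":0.15,"ty":0,"tz":0,"turn":0},{"grip":0,"tx":0.15,"ty":0,"tz":0,"turn":0},{"grip":0,"tx":0.15,"ty":0,"tz":0,"turn":0}]';python3 -m jog '[{"grip":0,"tx":0.15,"ty":0,"tz":0,"turn":0},{"grip":0,"tx":0.15,"ty":0,"tz":0,"turn":0},{"grip":0,"tx":0.15,"ty":0,"tz":0,"turn":0},{"grip":0,"tx":0.15,"ty":0,"tz":0,"turn":0}]';python3 look.py
```

```text
t: 8.78
position: [580.9, -102.3, 137.6]
tcp_rot: [0.712, 0.702, 0.0, 0.0]
wrist_force: [-0.4, -5.3, 3.8]
grip_width: 0.2
grip_force: 1.4
t: 9.12
position: [580.8, -96.1, 137.4]
tcp_rot: [0.712, 0.702, 0.0, 0.0]
wrist_force: [0.5, -4.7, 4.6]
grip_width: -0.1
grip_force: 1.4
front edge y@z136: [np.float64(-59.0)]
front edge y@z136: [np.float64(9.1), np.float64(9.1), np.float64(9.1), np.float64(9.1)]
term [608.6 -32. ] 21
term [557.5 -32.2] 22
```

```bash
python3 -m jog '[{"grip":0,"tx":0.15,"ty":0,"tz":0,"turn":0},{"grip":0,"tx":0.15,"ty":0,"tz":0,"turn":0},{"grip":0,"tx":0.15,"ty":0,"tz":0,"turn":0},{"grip":0,"tx":0.15,"ty":0,"tz":0,"turn":0},{"grip":0,"tx":0.15,"ty":0,"tz":0,"turn":0},{"grip":0,"tx":0.15,"ty":0,"tz":0,"turn":0}]';python3 -m jog '[{"grip":0,"tx":0.1,"ty":0,"tz":0,"turn":0},{"grip":0,"tx":0.1,"ty":0,"tz":0,"turn":0},{"grip":0,"tx":0.1,"ty":0,"tz":0,"turn":0}]';python3 -m jog '[{"grip":0,"tx":0.1,"ty":0,"tz":0,"turn":0},{"grip":0,"tx":0.1,"ty":0,"tz":0,"turn":0}]';python3 -m jog '[{"grip":0,"tx":0.1,"ty":0,"tz":0,"turn":0},{"grip":0,"tx":0.1,"ty":0,"tz":0,"turn":0}]'
```

```text
t: 9.67
position: [580.7, -87.0, 137.3]
tcp_rot: [0.712, 0.703, -0.0, -0.0]
wrist_force: [0.1, -5.9, 4.2]
grip_width: 0.1
grip_force: 1.4
t: 9.92
position: [580.8, -84.1, 137.3]
tcp_rot: [0.712, 0.702, -0.0, -0.0]
wrist_force: [-0.4, -5.0, 4.0]
grip_width: 0.1
grip_force: 1.4
t: 10.08
position: [580.8, -82.1, 137.3]
tcp_rot: [0.712, 0.702, -0.0, -0.0]
wrist_force: [0.2, -4.6, 3.4]
grip_width: -0.1
grip_force: 1.4
t: 10.25
position: [580.9, -80.1, 137.3]
tcp_rot: [0.712, 0.702, -0.0, -0.0]
wrist_force: [-0.5, -4.6, 3.5]
grip_width: -0.0
grip_force: 1.4
```

Continue in small increments until the step is felt.

```bash
for i in 1; do python3 -m jog '[{"grip":0,"tx":0.1,"ty":0,"tz":0,"turn":0},{"grip":0,"tx":0.1,"ty":0,"tz":0,"turn":0}]' | grep -E "pos|wrist"; python3 -m jog '[{"grip":0,"tx":0.1,"ty":0,"tz":0,"turn":0},{"grip":0,"tx":0.1,"ty":0,"tz":0,"turn":0}]'| grep -E "pos|wrist"; done; python3 - <<'E'
from h import *
from bench import cams
c=cams.camera("side");np.savez("side3.npz",**c);o=cv2.resize(c["color"][140:250,200:320,::-1],(650,596),interpolation=cv2.INTER_CUBIC)
cv2.imwrite("pics/side3.png",cv2.convertScaleAbs(o,alpha=1.5))
E
```

```text
position: [580.9, -78.1, 137.3]
wrist_force: [-0.2, -4.0, 2.6]
position: [580.9, -76.1, 137.3]
wrist_force: [-1.1, -4.3, 4.1]
```

View pics/side3.png

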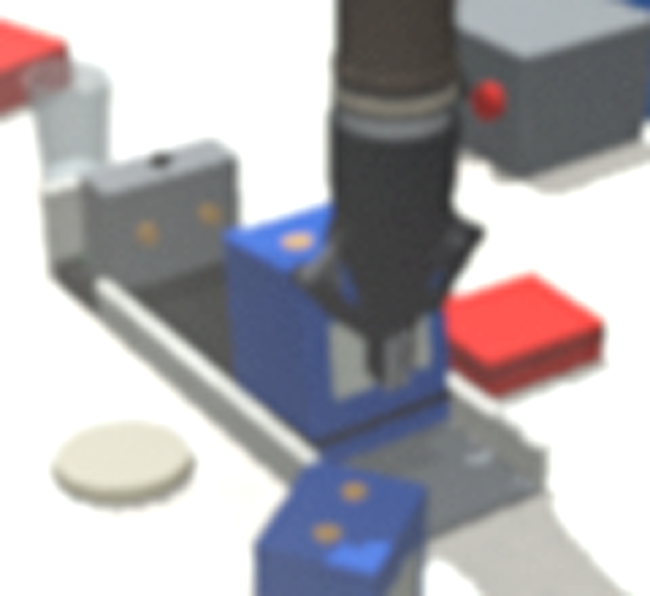

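The pack is upright near the step, with the fingers centred on its panel.

```bash
J(){ grep -E "pos|wrist"; }; python3 -m jog '[{"grip":0,"tx":0.1,"ty":0,"tz":0,"turn":0},{"grip":0,"tx":0.05,"ty":0,"tz":0,"turn":0}]'|J; python3 -m jog '[{"grip":0,"tx":0.1,"ty":0,"tz":0,"turn":0},{"grip":0,"tx":0.05,"ty":0,"tz":0,"turn":0}]'|J; python3 -m jog '[{"grip":0,"tx":0.1,"ty":0,"tz":0,"turn":0},{"grip":0,"tx":0.05,"ty":0,"tz":0,"turn":0}]'|J
```

```text
position: [580.9, -74.6, 137.3]
wrist_force: [0.5, -3.6, 3.4]
position: [580.9, -73.1, 137.3]
wrist_force: [0.7, -4.1, 2.4]
position: [581.0, -71.6, 137.3]
wrist_force: [0.0, -3.5, 3.6]
```

```bash
J(){ grep -E "pos|wrist"; }; python3 -m jog '[{"grip":0,"tx":0.1,"ty":0,"tz":0,"turn":0}]'|J; python3 -m jog '[{"grip":0,"tx":0.1,"ty":0,"tz":0,"turn":0}]'|J; python3 look.py
```

```text
position: [581.0, -70.7, 137.4]
wrist_force: [-0.5, -5.8, 4.3]
position: [581.0, -70.3, 137.6]
wrist_force: [-2.7, -7.2, 4.3]
front edge y@z136: [np.float64(-26.2)]
front edge y@z136: [np.float64(36.9), np.float64(36.9), np.float64(36.9), np.float64(36.9)]
```

```bash
J(){ grep -E "pos|wrist"; }; python3 -m jog '[{"grip":0,"tx":0.05,"ty":0,"tz":0,"turn":0}]'|J; python3 -m jog '[{"grip":0,"tx":0.0,"ty":0,"tz":0,"turn":0}]'|J; python3 -m jog '[{"grip":0,"tx":-0.5,"ty":0,"tz":0,"turn":0},{"grip":0,"tx":-0.7,"ty":0,"tz":-0.1,"turn":0},{"grip":0,"tx":-0.8,"ty":0,"tz":-0.3,"turn":0},{"grip":0,"tx":-1.5,"ty":0,"tz":0,"turn":0},{"grip":0,"tx":-1.5,"ty":0,"tz":0,"turn":0},{"grip":0,"tx":0,"ty":0,"tz":0,"turn":0},{"grip":0,"tx":0,"ty":0,"tz":0,"turn":0}]'|J;python3 look.py
python3 - <<'E'
from h import *
c=dict(np.load("topL.npz"))
for k in blobs(c,(20,110,60),(35,255,255),8): print(cv2.boundingRect(k))
E
```

```text
position: [581.0, -70.2, 137.7]
wrist_force: [-1.0, -7.5, 5.2]
position: [581.0, -70.2, 137.7]
wrist_force: [-1.4, -8.8, 4.1]
position: [580.3, -120.6, 141.3]
wrist_force: [-0.1, 0.1, 0.6]
front edge y@z136: [np.float64(19.3), np.float64(21.8), np.float64(21.8), np.float64(21.8)]
term [607.6 -21.2] 30
term [557.2 -21.1] 29
(107, 216, 6, 6)
(267, 191, 5, 5)
(268, 171, 5, 6)
(249, 166, 3, 39)
(350, 136, 7, 7)
(366, 125, 7, 6)
```

The pack has settled upright, centre y = -21.1 and front face at about 22.9, square against the step at about 22.5. Next I raise and approach high.

```bash
J(){ grep -E "pos|wrist"; }; python3 -m jog '[{"grip":0,"tx":0,"ty":0,"tz":-2.6,"turn":0},{"grip":0,"tx":0,"ty":0,"tz":-2.5,"turn":0},{"grip":0,"tx":1.6,"ty":0,"tz":0,"turn":0},{"grip":0,"tx":1.6,"ty":0,"tz":0,"turn":0},{"grip":0,"tx":0.6,"ty":0,"tz":0,"turn":0},{"grip":0,"tx":0,"ty":0,"tz":0,"turn":0},{"grip":0,"tx":0,"ty":0,"tz":0,"turn":0}]'|J;python3 -m jog '[{"grip":0,"tx":0.2,"ty":0,"tz":0,"turn":0},{"grip":0,"tx":0.2,"ty":0,"tz":0,"turn":0},{"grip":0,"tx":0.2,"ty":0,"tz":0,"turn":0}]'|J
```

```text
position: [580.5, -80.8, 191.9]
wrist_force: [0.1, 0.1, 0.7]
position: [580.9, -75.9, 192.2]
wrist_force: [-0.8, -2.3, 1.7]
```

```bash
J(){ grep -E "pos|wrist"; }; python3 -m jog '[{"grip":0,"tx":0.47,"ty":0,"tz":-0.34,"turn":0},{"grip":0,"tx":0.47,"ty":0,"tz":-0.34,"turn":0},{"grip":0,"tx":0.47,"ty":0,"tz":-0.34,"turn":0},{"grip":0,"tx":0.47,"ty":0,"tz":-0.34,"turn":0},{"grip":0,"tx":0.53,"ty":0,"tz":-0.25,"turn":0},{"grip":0,"tx":0.53,"ty":0,"tz":-0.25,"turn":0}]'|J;python3 look.py;python3 -m jog '[{"grip":0,"tx":0.53,"ty":0,"tz":-0.25,"turn":0},{"grip":0,"tx":0.53,"ty":0,"tz":-0.25,"turn":0},{"grip":0,"tx":0.56,"ty":0,"tz":-0.16,"turn":0},{"grip":0,"tx":0.56,"ty":0,"tz":-0.16,"turn":0}]'|J;python3 -m jog '[{"grip":0,"tx":0.56,"ty":0,"tz":-0.16,"turn":0},{"grip":0,"tx":0.56,"ty":0,"tz":-0.16,"turn":0},{"grip":0,"tx":0.58,"ty":0,"tz":-0.06,"turn":0},{"grip":0,"tx":0.58,"ty":0,"tz":-0.06,"turn":0}]'|J
python3 - <<'E'
from h import *
from bench import cams
c=cams.camera("side");o=cv2.resize(c["color"][110:250,180:340,::-1],(680,595),interpolation=cv2.INTER_CUBIC)
cv2.imwrite("pics/side4.png",cv2.convertScaleAbs(o,alpha=1.5))
E
```

```text
position: [581.5, -45.4, 211.6]
wrist_force: [-0.5, -1.4, 0.8]
front edge y@z136: [np.float64(6.6)]
front edge y@z136: [np.float64(52.1), np.float64(54.7), np.float64(54.7), np.float64(54.7)]
position: [581.8, -23.4, 219.5]
wrist_force: [0.1, -0.7, 0.3]
position: [581.9, -0.5, 223.6]
wrist_force: [-0.1, 0.4, 0.6]
```

View pics/side4.png

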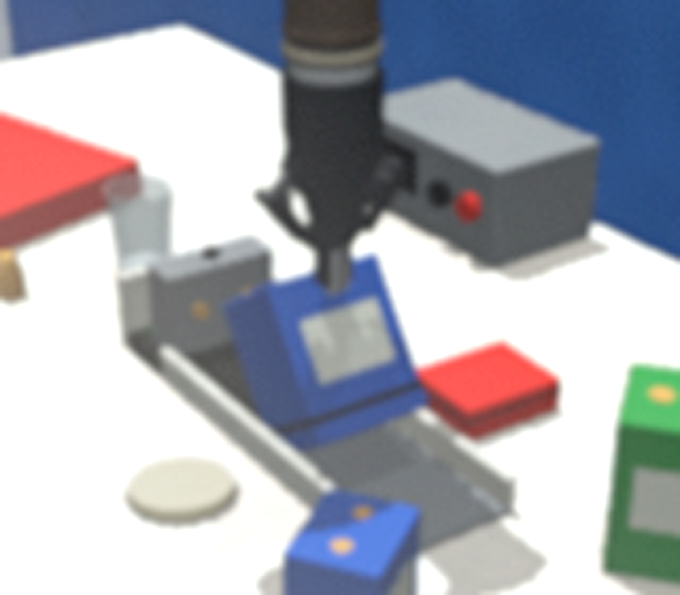

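The pack is tilting squarely over the step, roughly 35–40°, with the finger near its upper edge. I'll continue past the balance point.

```bash
J(){ grep -E "pos|wrist"; }; python3 -m jog '[{"grip":0,"tx":0.58,"ty":0,"tz":0,"turn":0},{"grip":0,"tx":0.58,"ty":0,"tz":0,"turn":0},{"grip":0,"tx":0.58,"ty":0,"tz":0,"turn":0},{"grip":0,"tx":0.3,"ty":0,"tz":0,"turn":0},{"grip":0,"tx":0,"ty":0,"tz":0,"turn":0},{"grip":0,"tx":0,"ty":0,"tz":0,"turn":0},{"grip":0,"tx":0,"ty":0,"tz":0,"turn":0},{"grip":0,"tx":0,"ty":0,"tz":0,"turn":0}]'|J
python3 - <<'E'
from h import *
from bench import cams
out=[]
for n,a,b in(("top",110,150),("side",120,180)):
    c=cams.camera(n); np.savez(f"{n}5.npz",**c); out.append(cv2.resize(c["color"][a:a+140,b:b+140,::-1],(396,396),interpolation=cv2.INTER_CUBIC))
cv2.imwrite("pics/both5.png",cv2.convertScaleAbs(np.hstack(out),alpha=1.5))
E
```

```text
position: [582.2, 18.9, 223.6]
wrist_force: [0.5, -0.0, 0.1]
```

View pics/both5.png

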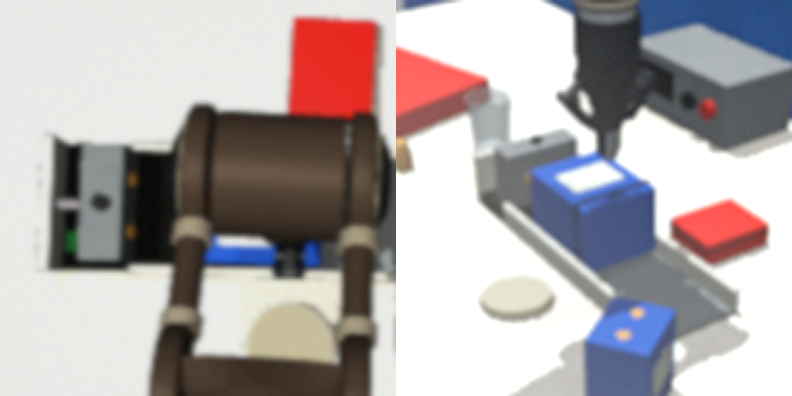

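The pack is lying on the deck panel up, with the brass end towards the contacts. Now I move behind it and come down.

```bash
J(){ grep -E "pos|wrist"; }; python3 -m jog '[{"grip":0,"tx":-2.5,"ty":0,"tz":0,"turn":0},{"grip":0,"tx":-2.5,"ty":0,"tz":0,"turn":0},{"grip":0,"tx":0,"ty":0,"tz":2.7,"turn":0},{"grip":0,"tx":0,"ty":0,"tz":2.7,"turn":0},{"grip":0,"tx":0,"ty":0,"tz":2.7,"turn":0},{"grip":0,"tx":0,"ty":0,"tz":2.7,"turn":0},{"grip":0,"tx":0,"ty":0,"tz":0,"turn":0},{"grip":0,"tx":0,"ty":0,"tz":0,"turn":0}]'|J;python3 -m jog '[{"grip":0,"tx":0.4,"ty":0,"tz":0,"turn":0},{"grip":0,"tx":0.4,"ty":0,"tz":0,"turn":0},{"grip":0,"tx":0.4,"ty":0,"tz":0,"turn":0},{"grip":0,"tx":0.3,"ty":0,"tz":0,"turn":0},{"grip":0,"tx":0.2,"ty":0,"tz":0,"turn":0}]'|J
python3 - <<'E'
from h import *
from bench import cams
c=cams.camera("top"); np.savez("top6.npz",**c)
m=cv2.inRange(cv2.cvtColor(c["color"],cv2.COLOR_RGB2HSV),(105,100,50),(130,255,255))[150:212,:310]
v,u=np.nonzero(m);print(u.min(),u.max(),v.min(),v.max(),onplane(c,[(u.min()-.5,185),(u.max()+.5,185)],106)[:,1])
E
```

```text
position: [580.1, -30.8, 114.0]
wrist_force: [1.0, 0.1, 0.0]
position: [583.4, -14.1, 117.6]
wrist_force: [0.1, -5.5, 3.6]
211 261 14 54 [132.03599038  -0.84727565]
```

```bash
J(){ grep -E "pos|wrist"; }; R='"ty":0'; python3 -m jog '[{"grip":0,"tx":0.15,"ty":0,"tz":0,"turn":0},{"grip":0,"tx":0.15,"ty":0,"tz":0,"turn":0},{"grip":0,"tx":0.15,"ty":0,"tz":0,"turn":0}]'|J;python3 -m jog '[{"grip":0,"tx":0.15,"ty":0,"tz":0,"turn":0},{"grip":0,"tx":0.15,"ty":0,"tz":0,"turn":0},{"grip":0,"tx":0.15,"ty":0,"tz":0,"turn":0},{"grip":0,"tx":0.15,"ty":0,"tz":0,"turn":0}]'|J
```

```text
position: [583.3, -10.5, 117.4]
wrist_force: [-0.0, -7.1, 6.3]
position: [583.4, -4.6, 117.4]
wrist_force: [-0.8, -7.1, 6.0]
```

```bash
python3 - <<'E'
from h import *
from bench import cams
c=cams.camera("side");o=cv2.resize(c["color"][120:250,190:330,::-1],(630,585),interpolation=cv2.INTER_CUBIC)
cv2.imwrite("pics/side6.png",cv2.convertScaleAbs(o,alpha=1.5))
E
```

```text
(no output)
```

View pics/side6.png

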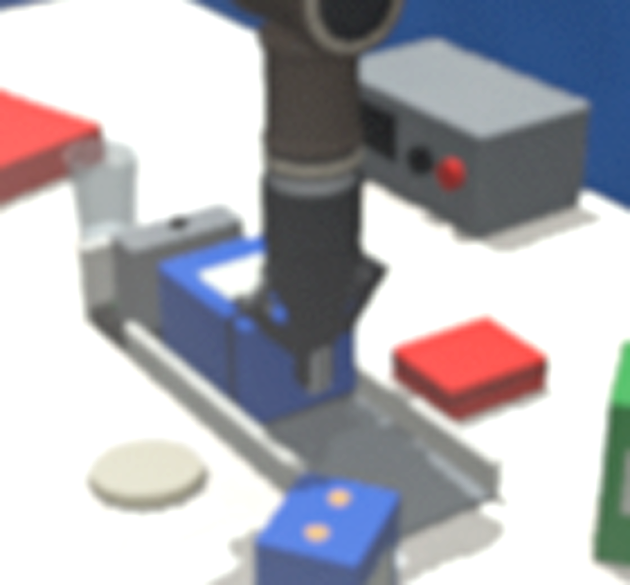

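The pack lies flat and is sliding. I'll relieve the vertical load slightly and keep pushing.

```bash
J(){ grep -E "pos|wrist"; }; python3 -m jog '[{"grip":0,"tx":0.15,"ty":0,"tz":-0.15,"turn":0},{"grip":0,"tx":0.15,"ty":0,"tz":-0.15,"turn":0},{"grip":0,"tx":0.15,"ty":0,"tz":0,"turn":0},{"grip":0,"tx":0.15,"ty":0,"tz":0,"turn":0}]'|J;python3 -m jog '[{"grip":0,"tx":0.15,"ty":0,"tz":0,"turn":0},{"grip":0,"tx":0.15,"ty":0,"tz":0,"turn":0},{"grip":0,"tx":0.15,"ty":0,"tz":0,"turn":0},{"grip":0,"tx":0.15,"ty":0,"tz":0,"turn":0}]'|J
```

```text
position: [581.7, 2.8, 118.4]
wrist_force: [0.8, -3.5, 1.1]
position: [581.8, 8.9, 118.3]
wrist_force: [-0.9, -2.0, 0.1]
```

```bash
J(){ grep -E "pos|wrist"; };python3 -m jog '[{"grip":0,"tx":0.1,"ty":0,"tz":0,"turn":0},{"grip":0,"tx":0.1,"ty":0,"tz":0,"turn":0},{"grip":0,"tx":0.1,"ty":0,"tz":0,"turn":0},{"grip":0,"tx":0.1,"ty":0,"tz":0,"turn":0}]'|J; python3 -m jog '[{"grip":0,"tx":0.1,"ty":0,"tz":0,"turn":0},{"grip":0,"tx":0.1,"ty":0,"tz":0,"turn":0},{"grip":0,"tx":0.1,"ty":0,"tz":0,"turn":0}]'|J; python3 - <<'E'
from h import *
from bench import cams
c=cams.camera("top"); 
m=cv2.inRange(cv2.cvtColor(c["color"],cv2.COLOR_RGB2HSV),(105,100,50),(130,255,255))[150:212,:310]
v,u=np.nonzero(m);print(u.min(),u.max(),onplane(c,[(u.min()-.5,185),(u.max()+.5,185)],106)[:,1])
E
```

```text
position: [581.9, 12.8, 118.4]
wrist_force: [0.6, -2.5, -0.6]
position: [582.0, 15.8, 118.5]
wrist_force: [-0.8, -2.0, -0.6]
199 250 [163.38398918  27.76657701]
```

```bash
J(){ grep -E "pos|wrist"; };python3 -m jog '[{"grip":0,"tx":0.1,"ty":0,"tz":0,"turn":0},{"grip":0,"tx":0.1,"ty":0,"tz":0,"turn":0},{"grip":0,"tx":0.1,"ty":0,"tz":0,"turn":0},{"grip":0,"tx":0.1,"ty":0,"tz":0,"turn":0}]'|J; python3 -m jog '[{"grip":0,"tx":0.1,"ty":0,"tz":0,"turn":0},{"grip":0,"tx":0.1,"ty":0,"tz":0,"turn":0}]'|J;python3 -m jog '[{"grip":0,"tx":0.1,"ty":0,"tz":0,"turn":0},{"grip":0,"tx":0.1,"ty":0,"tz":0,"turn":0}]'|J
```

```text
position: [582.3, 19.7, 118.6]
wrist_force: [0.5, -1.8, -1.1]
position: [582.3, 21.8, 118.6]
wrist_force: [0.1, -1.9, -1.2]
position: [582.3, 23.7, 118.6]
wrist_force: [0.1, -1.7, -0.6]
```

```bash
J(){ grep -E "pos|wrist"; };python3 -m jog '[{"grip":0,"tx":0.1,"ty":0,"tz":0,"turn":0},{"grip":0,"tx":0.1,"ty":0,"tz":0,"turn":0}]'|J; python3 -m jog '[{"grip":0,"tx":0.1,"ty":0,"tz":0,"turn":0},{"grip":0,"tx":0.1,"ty":0,"tz":0,"turn":0}]'|J;python3 -m jog '[{"grip":0,"tx":0.1,"ty":0,"tz":0,"turn":0},{"grip":0,"tx":0.1,"ty":0,"tz":0,"turn":0}]'|J
```

```text
position: [582.3, 25.8, 118.6]
wrist_force: [-0.1, -2.1, -0.7]
position: [582.3, 27.8, 118.6]
wrist_force: [0.3, -2.2, -1.3]
position: [582.3, 29.7, 118.6]
wrist_force: [-0.6, -1.9, -1.8]
```

```bash
J(){ grep -E "pos|wrist"; };python3 -m jog '[{"grip":0,"tx":0.1,"ty":0,"tz":0,"turn":0},{"grip":0,"tx":0.1,"ty":0,"tz":0,"turn":0}]'|J; python3 -m jog '[{"grip":0,"tx":0.1,"ty":0,"tz":0,"turn":0},{"grip":0,"tx":0.1,"ty":0,"tz":0,"turn":0}]'|J;python3 -m jog '[{"grip":0,"tx":0.1,"ty":0,"tz":0,"turn":0}]'|J;python3 -m jog '[{"grip":0,"tx":0.1,"ty":0,"tz":0,"turn":0}]'|J
```

```text
position: [582.4, 31.6, 118.6]
wrist_force: [-0.3, -2.8, 0.6]
position: [582.4, 33.6, 118.6]
wrist_force: [-1.3, -3.6, 0.6]
position: [582.4, 34.6, 118.6]
wrist_force: [0.1, -3.9, -1.3]
position: [582.5, 35.6, 118.6]
wrist_force: [-0.7, -3.5, -0.5]
```

```bash
python3 look.py; python3 - <<'E'
from h import *
c=dict(np.load("topL.npz"))
cv2.imwrite("pics/top7.png",cv2.convertScaleAbs(cv2.resize(c["color"][150:220,155:275,::-1],(780,455),interpolation=cv2.INTER_CUBIC),alpha=1.6))
E
```

```text
front edge y@z136: [np.float64(107.8)]
front edge y@z136: [np.float64(173.8), np.float64(173.8), np.float64(173.8), np.float64(176.3)]
```

View pics/top7.png

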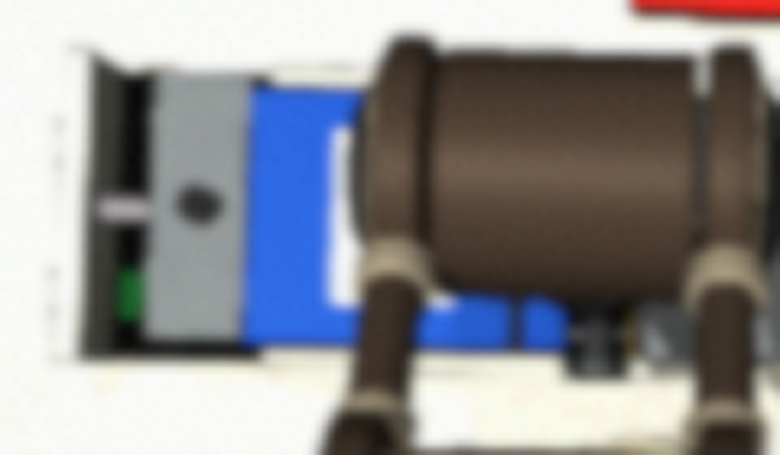

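The front end sits right at the block, and the extra ~1.5 N is the pins. I'll creep on until it meets the solid face.

```bash
J(){ grep -E "pos|wrist"; };for i in 1; do python3 -m jog '[{"grip":0,"tx":0.08,"ty":0,"tz":0,"turn":0}]'|J; python3 -m jog '[{"grip":0,"tx":0.08,"ty":0,"tz":0,"turn":0}]'|J;python3 -m jog '[{"grip":0,"tx":0.06,"ty":0,"tz":0,"turn":0}]'|J;done
```

```text
position: [582.3, 35.8, 118.6]
wrist_force: [-0.4, -8.4, -0.2]
position: [582.2, 35.9, 118.6]
wrist_force: [-2.0, -9.6, 0.3]
position: [582.2, 36.0, 118.6]
wrist_force: [-2.2, -12.3, 0.9]
```

```bash
J(){ grep -E "pos|wrist"; }; python3 -m jog '[{"grip":0,"tx":0.06,"ty":0,"tz":0,"turn":0}]'|J;python3 -m jog '[{"grip":0,"tx":0.06,"ty":0,"tz":0,"turn":0}]'|J
```

```text
position: [582.1, 36.0, 118.6]
wrist_force: [-2.8, -13.5, 0.6]
position: [582.0, 36.1, 118.6]
wrist_force: [-1.8, -15.4, 2.0]
```

Solid face felt: 15 N with no further movement. Backing off.

```bash
J(){ grep -E "pos|wrist"; }; python3 -m jog '[{"grip":0,"tx":-0.3,"ty":0,"tz":0,"turn":0},{"grip":0,"tx":-1,"ty":0,"tz":0,"turn":0},{"grip":0,"tx":-2.5,"ty":0,"tz":0,"turn":0},{"grip":0,"tx":-2.5,"ty":0,"tz":0,"turn":0},{"grip":0,"tx":0,"ty":0,"tz":-3,"turn":0},{"grip":0,"tx":0,"ty":0,"tz":-3,"turn":0},{"grip":0,"tx":0,"ty":0,"tz":-3,"turn":0},{"grip":0,"tx":-3,"ty":0,"tz":-1,"turn":0},{"grip":0,"tx":-3,"ty":0,"tz":0,"turn":0},{"grip":0,"tx":-3,"ty":0,"tz":0,"turn":0},{"grip":0,"tx":0,"ty":0,"tz":0,"turn":0},{"grip":0,"tx":0,"ty":0,"tz":0,"turn":0}]'; python3 - <<'E'
from h import *
from bench import cams
c=cams.camera("top"); s=cams.camera("side")
a=cv2.resize(c["color"][130:240,140:270,::-1],(400,338),interpolation=cv2.INTER_CUBIC);b=cv2.resize(s["color"][120:230,180:310,::-1],(400,338),interpolation=cv2.INTER_CUBIC)
cv2.imwrite("pics/end.png",cv2.convertScaleAbs(np.hstack([a,b]),alpha=1.5))
E
```

```text
t: 21.22
position: [580.6, -115.0, 218.9]
tcp_rot: [0.713, 0.701, 0.001, 0.0]
wrist_force: [0.9, -0.2, 0.4]
grip_width: 0.0
grip_force: 0.0
```

View pics/end.png

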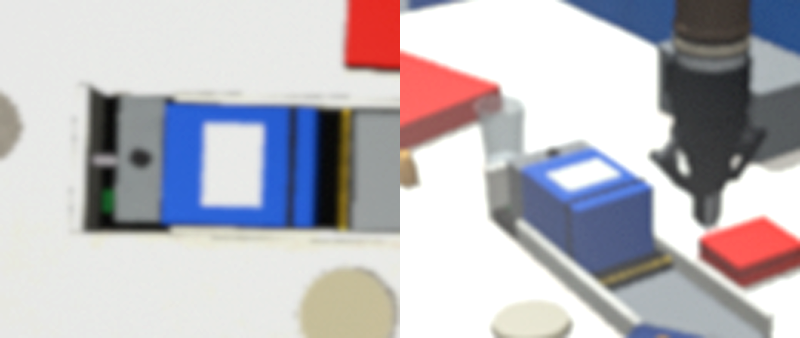

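```bash
python3 -c "from bench import ticket;print(ticket.hand_in())"
```

```text
the job is handed in; nothing more can be done
None
```

The job is handed in with no verdict returned: the pack lies panel-up against the backstop, felt as a solid stop at about 15 N with the arm clear at 21 s; during the slide it leaned about 5° once and the gripper body rested on its top (about 5 N), and I viewed 12 pictures, over the limit of 10.

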